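# Pin the hoop arm into the embroidery stand

### The arm

A 6-joint arm with a two-finger parallel gripper is mounted at the origin on the work surface. World frame = base frame: x ahead of the robot, y to its left, z up, the work surface at z = 0. Lengths are in m, angles in rad, forces in N, time in s.
With the tool pointing down it reaches from about 0.35 to 0.85 m from the base axis. Payload 8.1 kg.
Tool frame: the origin (TCP) lies at the very end of the fingers, on their centre line; the grasp point (between the pads) lies 19 mm behind it; z points along the fingers, y is the line along which they close (so a half turn about z gives the same grasp; the last joint's range is limited). The gripper opens to 93 mm and grips with 3 to 60 N. Pads are 15 mm wide; open, the fingers measure 128 mm over their backs; the gripper's body (75 mm by 188 mm) begins 65 mm behind the grasp point.
Start: joints at [1.213, 0.13, 1.488, -0, 1.523, -0.085], TCP at [0.162, 0.578, 0.219] pointing down, gripper open.
Joint ranges: [-2.96, 2.96], [-0.89, 2.26], [0.02, 2.5], [-1.34, 4.48], [0, 2.73], [-2.66, 2.66]. Speed limits (rad/s): [2.39, 2.39, 2.79, 3.14, 3.14, 3.14].

### API

Orientations are given as a rotation vector (axis times angle).
In Python, from plant import robot gives the robot as it stands. The module is installed in compiled form; this text tells all that it offers.
- The arm moves only by the tool play_rows, never from a script. Its argument "increments" is text: rows parted by semicolons, each of 5 numbers parted by spaces: the shift along the tool's x, y, z in mm, then the turn about the tool's z in degrees, then the closure, from -1 (fully open) to 1 (shut). In form: dx dy dz yaw claw; .... A call has 1 to 20 rows; each row is the pose to reach, as a shift and turn from the pose commanded when the call began, along the tool's axes at that moment; what a row does not reach only later rows make up. A row lasts 1/10 s, in which the tool goes at most 50 mm and 8.59 degrees, less where a joint would pass 70% of its speed; a pose out of reach is approached as far as the arm can. A call with a gripper value outside its range is refused whole. The fingers move at their own pace and stop on an object; "force" is the grip in N (left out, the last holds). Time passes only in rows, so rows that repeat a pose let the fingers close. It gives the time, the measured TCP pose, the force, the opening and the grip force at its end, in the units of the state.
- robot.read_state(): the state, without advancing time (a new reading comes with each control period).
- robot.read_camera(name): name is "scene" or "side" or "wrist"; returns the picture (480x640x3 uint8, blue, green, red); there is no depth.
- robot.calibration(name): a dict with "vertical_fov" (degrees; the focal length in pixels is half the picture's height over the tangent of half this angle, whatever the lens; pixels are square), "cx", "cy" (the principal point, pixels), "rvec" (rotation vector, rad) and "tvec" (3), from world to camera coordinates, as OpenCV has them. Camera axes: x right, y down, z forward; pixel columns grow to the right and rows downward; lengths in m; the calibration is good to about 2 mm. A picture is of the moment at which its call begins: read the wrist's pose just before it. calibration takes no time and is no camera call; for the wrist camera it gives the pose at the moment of the call.
- robot.close_job(): hands the job in; it is judged then, once.
Trained networks look in the newest picture that a camera, given by its name, has taken for a name from the list of things; names that differ only in an ending like _2 or _b are one class to them, and where a whole thing is asked for, a point or a joint stands for the part that bears it (a point fixed in the world has none). Each returns a list of dicts, best first, with "conf" (0 to 1); they miss things now and then, are a little off and sometimes report something else, mostly with a low value. They report only what shows in the picture. A call takes as long as a camera call.
- robot.recognise(camera, query): "centre" ([x, y, z] in m, in world coordinates, good to about 4 mm: the middle of the surface that is visible of it).
- robot.regions_of(camera, query): "pixels" (480x640 bool, what is visible of it).
- robot.landmark_of(camera, query): "centre" ([x, y, z] in m, in world coordinates, good to about 4 mm: a listed point, or the origin of a listed thing).
The state is a dict: "t": time; "q": joint angles; "dq": joint speeds; "joint_torque": joint torques, N m; "tool_pos": TCP position; "orientation": TCP orientation; "force": force on the tool from outside, world axes, zero at the start; "wrist_torque": the same for the moment, N m; "opening": finger opening in m; "gripper_force": force on a finger pad.
Only numpy, scipy, OpenCV 4.12 (cv2) and the standard library are available. Lean on these libraries where they do the work, as an engineer would, in place of code of your own. Each camera call takes 0.05 s, during which the arm holds its last target. There are 200 camera calls.

### The job

Push the embroidery hoop's sliding arm into the fork of the wooden stand and lock it there with the long red-headed pin: the pin goes down through the fork, the arm's steel tongue and the fork again, pressed fully home until its head sits on the fork. Let go of everything, and leave the short blue-headed pin and the other things on the table where they are.

Things in the scene. Friction and masses are not known exactly. Their poses are not given: they have to be found in the camera images.
- stand: Wooden embroidery stand, fixed: 345 x 90 mm base board, a fork at one end, a guide channel for the hoop arm along the rest. Origin: on the table straight below the fork hole; z up, +x from the fork along the guide to the hoop (the way the arm pulls out). The fork: two level cheeks, one above the other, 20 mm thick, 66 mm wide, from 60 mm behind the hole to 30 mm in front of it.
- fork_hole (a point): Centre of the mouth of the fork's 19.5 mm upright hole, on the top face of the upper cheek (68 to 88 mm above the table).
- lower_hole (a point): Centre of the same 19.5 mm hole's mouth in the lower cheek (26 to 46 mm above the table), 42 mm straight below fork_hole. A hidden spring ball in this cheek bears on the pin's side, so the pin does not fall home by its own weight: it takes about 10 N (5 to 20 N) of push.
- hoop_arm (a joint): How far the hoop arm is pulled out (m): 0 at its nominal place in the fork, growing as it is pulled away; travel -0.017 to 0.095, about 2.5 N of friction. Dark wooden bar, 32 mm wide, top 65 mm above the table, with an empty 180 mm hoop at its far end and a steel tongue at the fork end. Locked by the pin it reads between -0.016 and 0.016.
- tongue_root (a point): Point on the top face of the arm's dark bar at its fork end (65 mm high), where the tongue sticks out: steel, 28 mm wide, 16 mm thick, 20 mm upright hole about 55 mm further on, 38 mm from the tongue's tip. Its length was set by hand and varies: the holes meet at an arm value anywhere from -0.013 to 0.013. Look before it goes in, or feel: a pin standing on the tongue drops when they meet.
- slide_grip (a point): Point on the axis of the blue upright handle post of the hoop arm (24 mm diameter, 63 to 115 mm above the table), 100 mm above the table; it lies 140 mm along the stand's +x from the fork hole when the arm value is 0 and moves with the arm.
- pin: The long red-headed pin, standing upright in one of the two holes of the dark wooden rack: shank 18 mm diameter and 70 mm long, its lowest 8 mm tapering to 14.6 mm, topped by a red cylindrical head 34 mm wide and 28 mm high. Origin: centre of the shank's lower end; z along the pin towards the head. 0.12 kg. In the rack its origin is 12 mm above the table; fully home in the fork 18 mm.
- pin_head (a point): Centre of the underside of the red head, on the pin's axis, 70 mm above the pin's origin; the head's top is 28 mm higher.
- short_pin: A short pin for something else, standing in the other hole of the rack: like the long one but with a blue head and a shank only 45 mm long. Not needed. Origin: centre of the shank's lower end.
- rack: Fixed dark wooden block, 150 x 70 mm and 50 mm high, with two blind 20 mm holes, 45 mm either side of its middle along its x, 38 mm deep, in which the pins stand. Origin: centre of its underside.
- mug: Bystander: white mug, 84 mm wide, 85 mm high; origin at the centre of its underside.
- red_paint: Bystander: red paint bottle, 44 mm wide, 130 mm high; origin at the centre of its underside.
- violet_paint: Bystander: violet paint bottle, 54 mm wide, 140 mm high; origin at the centre of its underside.
- paint_jar: Bystander: small amber paint jar with a white lid, 52 mm wide, 60 mm high; origin at the centre of its underside.
- scissors: Bystander: orange-handled scissors lying flat, 165 mm long; origin at the centre of its underside.

How it is judged:
By the outcome, as a careful person would: the job done as asked, in the order asked, and still so for the second after the job is handed in, with the robot touching nothing.
It also fails if it takes over 67 s, if anything falls off the work surface, if the arm or the gripper's body presses on something with over 40 N, if the wrist force passes 120 N, or if a joint passes its speed limit or range.

## Working session

There is one attempt and no reset: what is moved stays moved. The work goes in short steps, Python scripts to look and compute and a tool call to move; the robot and the scene stay as the last step left them, time stands still between calls to the robot, and variables do not carry over. Pictures are saved under pics/ and viewed, at most 10 in all, crops included, and the job is handed in when it is done.

Besides the shell and the picture viewer there is one more tool, called as name(argument=value, ...) on one line, values as JSON. play_rows: Moves the arm, as the interface text tells. Its arguments: {"type":"object","properties":{"increments":{"type":"string"},"force":{"type":"number"}},"required":["increments"]}

```bash
mkdir -p pics; cat > h.py <<'E'
import numpy as np, cv2
from scipy.spatial.transform import Rotation as R
from plant import robot
def proj(cam,P):
    c=robot.calibration(cam); f=240/np.tan(np.radians(c["vertical_fov"])/2)
    K=np.array([[f,0,c["cx"]],[0,f,c["cy"]],[0,0,1]])
    return cv2.projectPoints(np.array(P,float).reshape(-1,3),np.array(c["rvec"],float),np.array(c["tvec"],float),K,None)[0].reshape(-1,2)
def ray(cam,uv,z):
    c=robot.calibration(cam); f=240/np.tan(np.radians(c["vertical_fov"])/2)
    M=R.from_rotvec(c["rvec"]).as_matrix(); o=-M.T@np.array(c["tvec"])
    d=M.T@np.array([(uv[0]-c["cx"])/f,(uv[1]-c["cy"])/f,1]); return o+d*(z-o[2])/d[2]
def toolshift(P):
    s=robot.read_state(); return R.from_rotvec(s["orientation"]).inv().apply(np.array(P)-s["tool_pos"])*1000
def show():
    s=robot.read_state(); print("t",round(s["t"],2),"tcp",np.round(s["tool_pos"],4),"R",np.round(R.from_rotvec(s["orientation"]).as_matrix().tolist(),3).tolist(),"F",np.round(s["force"],1),"op",round(s["opening"],4))
E
python3 - <<'E'
from h import *
show()
a=robot.read_camera("scene");b=robot.read_camera("side")
cv2.imwrite("pics/a.png",a);cv2.imwrite("pics/b.png",b)
for cam in("scene","side"):
    for n in("fork_hole","tongue_root","slide_grip","pin_head","pin","short_pin","rack","stand"):
        r=robot.landmark_of(cam,n); print(cam,n,[(np.round(x["centre"],3).tolist(),round(x["conf"],2)) for x in r[:2]])
print({k:np.round(v,3).tolist() for k,v in robot.calibration("wrist").items()})
E
```

```text
t 0.0 tcp [0.1615 0.5773 0.2176] R [[-0.963, 0.269, -0.001], [0.269, 0.963, -0.002], [0.0, -0.002, -1.0]] F [-0.1  0.6  0.7] op 0.0933
scene fork_hole [([0.549, 0.016, 0.087], 0.75), ([0.535, -0.448, -0.001], 0.38)]
scene tongue_root [([0.424, 0.021, 0.067], 0.7), ([0.494, -0.288, 0.012], 0.31)]
scene slide_grip [([0.334, 0.02, 0.098], 0.77), ([0.549, 0.016, 0.088], 0.53)]
scene pin_head [([0.496, -0.286, 0.078], 0.78)]
scene pin [([0.492, -0.29, 0.013], 0.96), ([0.337, 0.021, 0.101], 0.26)]
scene short_pin [([0.408, -0.265, 0.013], 0.73), ([0.694, -0.34, 0.001], 0.41)]
scene rack [([0.452, -0.27, -0.004], 0.61)]
scene stand [([0.55, 0.015, -0.003], 0.93)]
side fork_hole [([0.547, 0.018, 0.001], 0.73), ([0.545, 0.014, 0.093], 0.58)]
side tongue_root [([0.419, 0.019, 0.064], 0.89)]
side slide_grip [([0.333, 0.021, 0.1], 0.6)]
side pin_head [([0.491, -0.285, 0.081], 0.82)]
side pin [([0.492, -0.282, 0.014], 0.74), ([0.405, -0.267, 0.016], 0.24)]
side short_pin [([0.406, -0.268, 0.013], 0.91)]
side rack [([0.445, -0.277, -0.002], 0.71)]
side stand [([0.552, 0.014, 0.0], 0.65), ([0.691, -0.337, 0.002], 0.41)]
{'vertical_fov': 70.295, 'cx': 326.723, 'cy': 241.444, 'rvec': [-2.332, -1.77, -0.229], 'tvec': [-0.601, -0.029, 0.39]}
```

View pics/a.png

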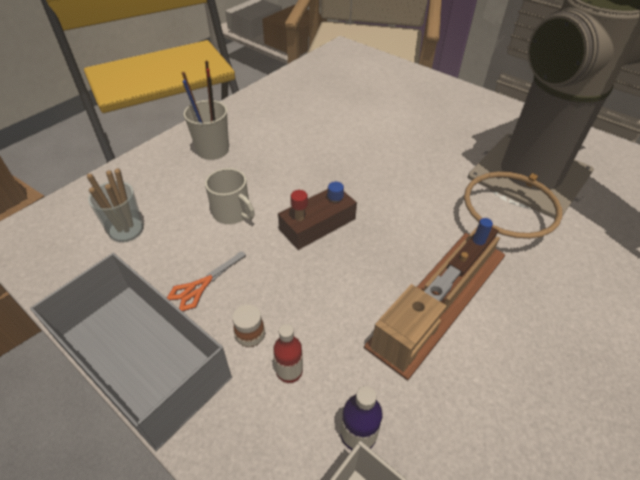

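View pics/b.png

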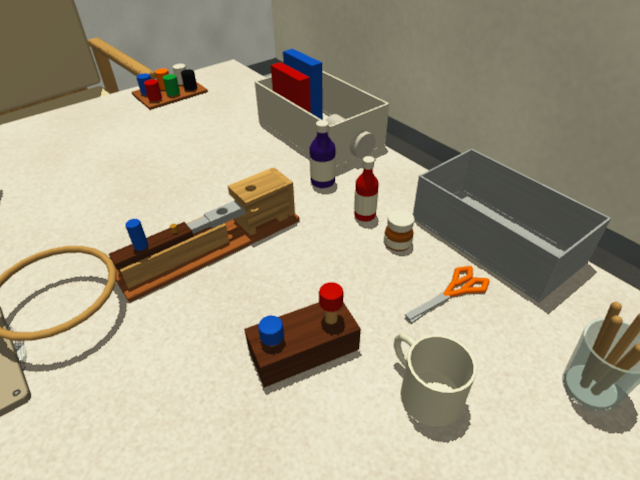

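The side view shows the tongue hole at about (222,212), the post at (136,235) and the fork hole at (251,188). The scene view shows the arm pulled out towards the robot, with the pins in the rack. I'll move above the arm.

play_rows(increments="-380 -472 0 -14 -1;-380 -472 0 -14 -1;-380 -472 0 -14 -1;-380 -472 0 -14 -1;-380 -472 0 -14 -1;-380 -472 0 -14 -1;-380 -472 0 -14 -1;-380 -472 0 -14 -1;-380 -472 0 -14 -1;-380 -472 0 -14 -1;-380 -472 0 -14 -1;-380 -472 0 -14 -1;-380 -472 0 -14 -1;-380 -472 0 -14 -1;-380 -472 0 -14 -1;-380 -472 0 -14 -1", force=30)

```text
t: 2.5
tool_pos: [0.4001, 0.0223, 0.2187]
orientation: [0.041, 3.141, 0.001]
force: [0.6, 0.1, 0.6]
opening: 0.093
gripper_force: 0.0
```

```bash
python3 - <<'E'
from h import *
show()
c=robot.calibration("wrist");M=R.from_rotvec(c["rvec"]).as_matrix();print("cam",-M.T@c["tvec"],"dir",M[2])
cv2.imwrite("pics/w1.png",robot.read_camera("wrist"))
for n in("fork_hole","tongue_root","slide_grip"):
    r=robot.landmark_of("wrist",n); print(n,[(np.round(x["centre"],4).tolist(),round(x["conf"],2)) for x in r[:2]])
print(proj("wrist",[[.548,.016,.088],[.4215,.02,.065],[.3335,.0205,.1]]))
print(ray("scene",(437,291),.065),ray("side",(222,212),.065),ray("scene",(419,307),.088),ray("side",(251,188),.088))
E
```

```text
t 2.5 tcp [0.4001 0.0223 0.2187] R [[-1.0, 0.026, 0.0], [0.026, 1.0, 0.0], [-0.0, 0.0, -1.0]] F [0.6 0.1 0.6] op 0.093
cam [0.32883349 0.02536156 0.38420785] dir [ 0.25470678 -0.00626197 -0.96699806]
fork_hole [([0.5486, 0.0143, 0.0887], 0.74)]
tongue_root [([0.4169, 0.0188, 0.0678], 0.67)]
slide_grip [([0.3334, 0.019, 0.0992], 0.89)]
[[323.29598353 377.27182339]
 [323.96104185 249.82282682]
 [321.22344749 157.49050653]]
[0.48553745 0.0210083  0.065     ] [0.48319556 0.00996268 0.065     ] [0.54886026 0.02001045 0.088     ] [0.54753833 0.01071993 0.088     ]
```

View pics/w1.png

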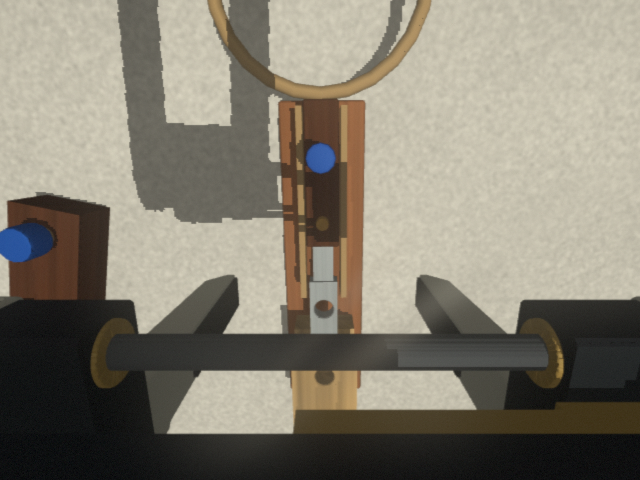

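```bash
python3 - <<'E'
from h import *
a=ray("wrist",(324,308.5),.065);b=ray("wrist",(324.5,377),.088);c=ray("wrist",(321,158),.115);print(a,b,c,b-a,b-c)
print(toolshift([.3335,.0195,.081]))
# hole contour refinement
im=cv2.imread("pics/w1.png");cv2.imwrite("pics/w1c.png",cv2.resize(im[230:410,270:380],None,fx=5,fy=3.3,interpolation=2) if 0 else cv2.resize(im[270:410,260:390],None,fx=4,fy=4,interpolation=2))
E
```

```text
[0.48387123 0.01830813 0.065     ] [0.54771578 0.01721741 0.088     ] [0.33363553 0.02055857 0.115     ] [ 0.06384454 -0.00109073  0.023     ] [ 0.21408025 -0.00334116 -0.027     ]
[ 66.68635158  -4.17570142 137.69372137]
```

View pics/w1c.png

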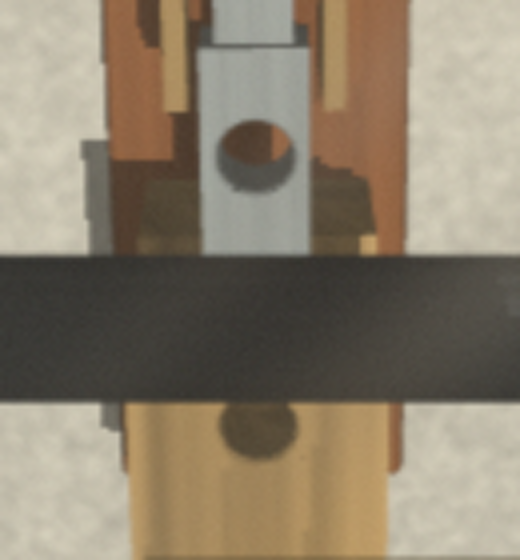

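play_rows(increments="66 -1 0 0 -0.2;66 -1 0 0 -0.2;66 -1 50 0 -0.2;66 -1 100 0 -0.2;66 -1 137 0 -0.2;66 -1 137 0 -0.2")

```text
t: 3.3
tool_pos: [0.33, 0.0226, 0.0767]
orientation: [-0.043, -3.132, -0.001]
force: [-0.8, 0.5, 0.3]
opening: 0.0561
gripper_force: 0.0
```

The crop shows the tongue hole at about (324,309) and the fork hole centred at about (324.6,375.5), so the gap is roughly 62 mm. Next I grip the post and push.

play_rows(increments="0 0 0 0 0.9;0 0 0 0 0.9;0 0 0 0 0.9;0 0 0 0 0.9;0 0 0 0 0.9;-15 0 0 0 0.9;-30 0 0 0 0.9;-45 0 0 0 0.9;-57 0 0 0 0.9;-62 0 0 0 0.9;-62 0 0 0 0.9;-62 0 0 0 0.9", force=25)

```text
t: 4.5
tool_pos: [0.3985, 0.018, 0.0835]
orientation: [0.045, 3.137, -0.006]
force: [2.7, -10.0, 3.1]
opening: 0.0239
gripper_force: 25.0
```

```bash
python3 - <<'E'
from h import *
show()
im=robot.read_camera("wrist");cv2.imwrite("pics/w2.png",im)
c=robot.calibration("wrist");M=R.from_rotvec(c["rvec"]).as_matrix();print("cam",-M.T@c["tvec"])
print(proj("wrist",[.548,.0165,.088]))
for cam in("scene","side"):
    robot.read_camera(cam)
    print([ (np.round(x["centre"],4),x["conf"]) for x in robot.landmark_of(cam,"slide_grip")[:2]])
E
```

```text
t 4.5 tcp [0.3985 0.018  0.0835] R [[-1.0, 0.029, 0.004], [0.029, 1.0, -0.004], [-0.004, -0.004, -1.0]] F [  2.7 -10.    3.1] op 0.0239
cam [0.32653519 0.02197413 0.24871439]
[[328.9488425  517.95293794]]
[(array([0.399 , 0.0201, 0.0987]), 0.93), (array([ 0.5393, -0.4472, -0.    ]), 0.19)]
[(array([0.3963, 0.0196, 0.0987]), 0.87), (array([ 0.7286, -0.0991, -0.0034]), 0.26)]
```

View pics/w2.png

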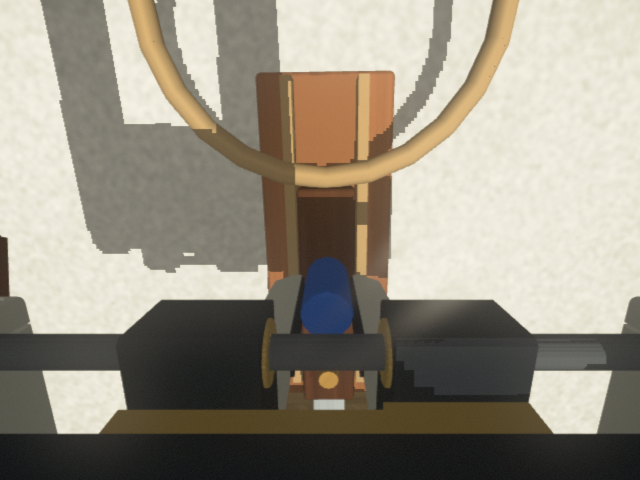

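The post is gripped and the arm is in. I'll release and look straight down through the fork hole.

play_rows(increments="0 0 0 0 -0.3;0 0 0 0 -0.3;0 0 0 0 -0.3;0 0 -50 0 -0.3;0 0 -80 0 -0.3;-50 0 -80 0 -0.3;-100 0 -80 0 -0.3;-150 0 -80 0 -0.3;-200 0 -80 0 -0.3;-220 0 -80 0 -0.3;-220 0 -80 0 -0.3;-220 0 -80 0 -0.3")

```text
t: 5.95
tool_pos: [0.6156, 0.014, 0.1609]
orientation: [-0.044, -3.139, -0.0]
force: [0.3, 1.0, -0.1]
opening: 0.0601
gripper_force: 0.0
```

```bash
python3 - <<'E'
from h import *
show()
im=robot.read_camera("wrist")
c=robot.calibration("wrist");M=R.from_rotvec(c["rvec"]).as_matrix();print("cam",-M.T@c["tvec"])
p=proj("wrist",[.548,.0165,.088])[0];print(p)
u,v=(p-50).astype(int);v=max(v,0);print(u,v);cv2.imwrite("pics/w3.png",cv2.resize(im[v:v+100,u:u+100],None,fx=6,fy=6,interpolation=2))
for cam in("wrist","scene","side"):
    if cam!="wrist":robot.read_camera(cam)
    for n in("fork_hole","slide_grip"): print(cam,n,[ (np.round(x["centre"],4),x["conf"]) for x in robot.landmark_of(cam,n)[:1]])
E
```

```text
t 5.95 tcp [0.6156 0.014  0.1609] R [[-1.0, 0.028, -0.002], [0.028, 1.0, 0.0], [0.002, 0.0, -1.0]] F [ 0.3  1.  -0.1] op 0.0601
cam [0.54424179 0.01726693 0.32689529]
[325.72041939 157.85998034]
275 107
wrist fork_hole [(array([0.5493, 0.0142, 0.0891]), 0.62)]
wrist slide_grip []
scene fork_hole [(array([0.5513, 0.014 , 0.0865]), 0.85)]
scene slide_grip [(array([0.3994, 0.0197, 0.0985]), 0.64)]
side fork_hole [(array([0.5485, 0.017 , 0.0938]), 0.66)]
side slide_grip [(array([0.397 , 0.019 , 0.1001]), 0.7)]
```

View pics/w3.png

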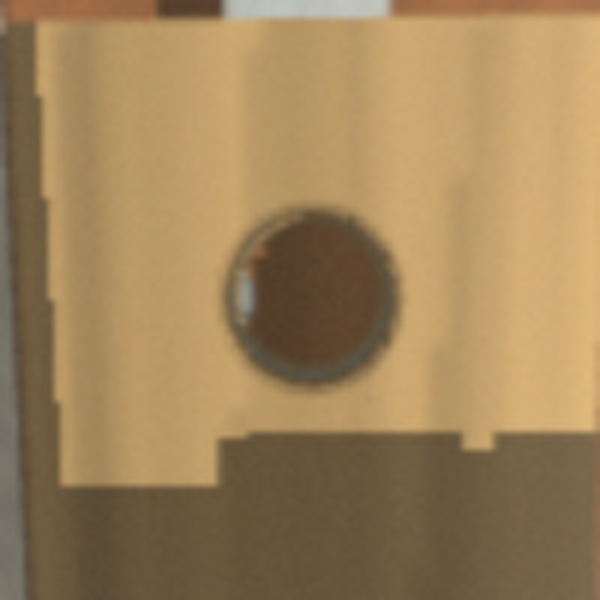

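The hole shows a concentric, clear opening at crop (313,298), i.e. pixel (327,156.7), so the tongue hole is aligned. Now the pin.

```bash
python3 - <<'E'
from h import *
print(ray("wrist",(327.0,156.5),.088))
E
```

```text
[0.54810053 0.01717921 0.088     ]
```

play_rows(increments="0 0 -40 0 -0.3;82 -302 -40 0 -0.3;82 -302 -40 0 -0.3;82 -302 -40 0 -0.3;82 -302 -40 0 -0.3;82 -302 -40 0 -0.3;82 -302 -40 0 -0.3;82 -302 -40 0 -0.3;82 -302 -40 0 -0.3;82 -302 -40 0 -0.3;82 -302 -40 0 -0.3")

```text
t: 7.5
tool_pos: [0.5264, -0.284, 0.2016]
orientation: [0.042, 3.141, 0.001]
force: [-0.1, -1.0, 0.3]
opening: 0.0603
gripper_force: 0.0
```

```bash
python3 - <<'E'
from h import *
show()
im=robot.read_camera("wrist");cv2.imwrite("pics/w4.png",im)
c=robot.calibration("wrist");M=R.from_rotvec(c["rvec"]).as_matrix();print("cam",-M.T@c["tvec"])
for n in("pin_head","pin"): print(n,[ (np.round(x["centre"],4),x["conf"]) for x in robot.landmark_of("wrist",n)[:2]])
for x in robot.regions_of("wrist","pin_head")[:2]:
    v,u=np.nonzero(x["pixels"]); print(x["conf"],u.min(),u.max(),v.min(),v.max())
hs=cv2.cvtColor(im,cv2.COLOR_BGR2HSV);m=((hs[...,0]<8)|(hs[...,0]>172))&(hs[...,1]>170)&(hs[...,2]>60)
n,l,s,ce=cv2.connectedComponentsWithStats(m.astype(np.uint8));i=1+s[1:,4].argmax();print("red",s[i],ce[i])
print(proj("wrist",[[.4925,-.286,.11],[.4925,-.286,.082]]))
E
```

```text
t 7.5 tcp [ 0.5264 -0.284   0.2016] R [[-1.0, 0.027, 0.0], [0.027, 1.0, 0.001], [-0.0, 0.001, -1.0]] F [-0.1 -1.   0.3] op 0.0603
cam [ 0.45519553 -0.28089557  0.36720792]
pin_head [(array([ 0.491 , -0.2858,  0.0801]), 0.91), (array([ 0.7262, -0.1978, -0.0023]), 0.68)]
pin [(array([ 0.4926, -0.2874,  0.0127]), 0.8)]
0.79 301 345 177 222
red [303 202   6  12  48] [305.70833333 207.29166667]
[[321.88219664 202.88014583]
 [322.34086133 198.01481685]]
```

View pics/w4.png

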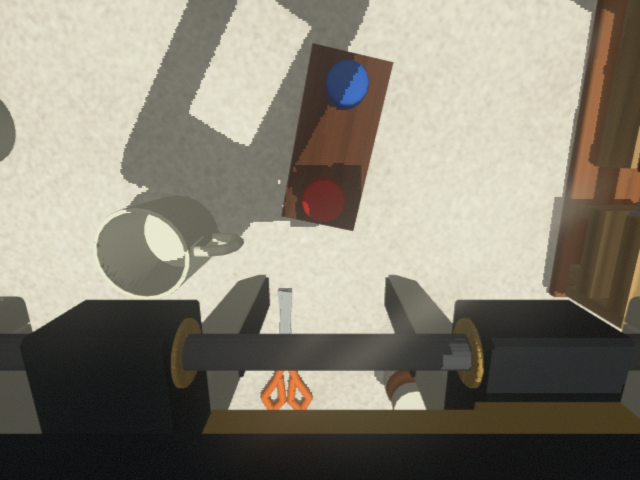

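The red head is at (323,200), with the mug off to the left and clear. I'll grasp the head with the TCP about 4 mm above its underside.

play_rows(increments="35 -3 0 0 -0.3;35 -3 40 0 -0.3;35 -3 80 0 -0.3;35 -3 105 0 -0.3;35 -3 115 0 -0.3;35 -3 115 0 -0.3;35 -3 115 0 -0.3;35 -3 115 0 0.9;35 -3 115 0 0.9;35 -3 115 0 0.9;35 -3 115 0 0.9;35 -3 115 0 0.9;35 -3 115 0 0.9", force=40)

```text
t: 9.0
tool_pos: [0.491, -0.2879, 0.0872]
orientation: [0.045, 3.14, -0.0]
force: [-0.6, 0.8, 5.0]
opening: 0.0332
gripper_force: 39.9
```

```bash
python3 - <<'E'
from h import *
show()
E
```

```text
t 9.0 tcp [ 0.491  -0.2879  0.0872] R [[-1.0, 0.028, 0.001], [0.028, 1.0, -0.0], [-0.001, -0.0, -1.0]] F [-0.6  0.8  5. ] op 0.0332
```

play_rows(increments="0 0 -25 0 0.9;0 0 -60 0 0.9;0 0 -100 0 0.9;0 0 -100 0 0.9;-8 50 -100 0 0.9;-16 100 -100 0 0.9;-24 150 -100 0 0.9;-32 200 -100 0 0.9;-40 250 -100 0 0.9;-48 290 -100 0 0.9;-48 307 -100 0 0.9;-48 307 -100 0 0.9;-48 307 -100 0 0.9")

```text
t: 10.3
tool_pos: [0.5468, 0.0176, 0.1856]
orientation: [-0.043, -3.14, 0.001]
force: [-0.4, -0.6, -1.0]
opening: 0.0336
gripper_force: 39.9
```

```bash
python3 - <<'E'
from h import *
show()
ims=[]
for cam in("scene","side"):
    im=robot.read_camera(cam)
    for n in("pin","pin_head","fork_hole","slide_grip"): print(cam,n,[ (np.round(x["centre"],4),round(x["conf"],2)) for x in robot.landmark_of(cam,n)[:2]])
    u,v=proj(cam,[.548,.017,.11])[0].astype(int);print(u,v)
    ims.append(cv2.resize(im[v-50:v+50,u-40:u+40],None,fx=5,fy=5,interpolation=2))
cv2.imwrite("pics/s5.png",np.hstack(ims))
E
```

```text
t 10.3 tcp [0.5468 0.0176 0.1856] R [[-1.0, 0.027, -0.002], [0.027, 1.0, -0.0], [0.002, -0.001, -1.0]] F [-0.4 -0.6 -1. ] op 0.0336
scene pin [(array([0.5499, 0.0157, 0.112 ]), 0.77)]
scene pin_head [(array([0.5519, 0.0172, 0.1787]), 0.81), (array([0.4803, 0.0161, 0.0657]), 0.47)]
scene fork_hole [(array([0.5493, 0.0209, 0.0884]), 0.68)]
scene slide_grip [(array([0.3982, 0.0183, 0.0985]), 0.72)]
420 297
side pin [(array([0.551 , 0.0186, 0.1113]), 0.55), (array([ 0.7389,  0.0524, -0.0047]), 0.43)]
side pin_head [(array([0.5492, 0.0163, 0.1783]), 0.86)]
side fork_hole [(array([0.5485, 0.0143, 0.0924]), 0.68)]
side slide_grip [(array([0.3951, 0.019 , 0.0981]), 0.64)]
247 176
```

View pics/s5.png

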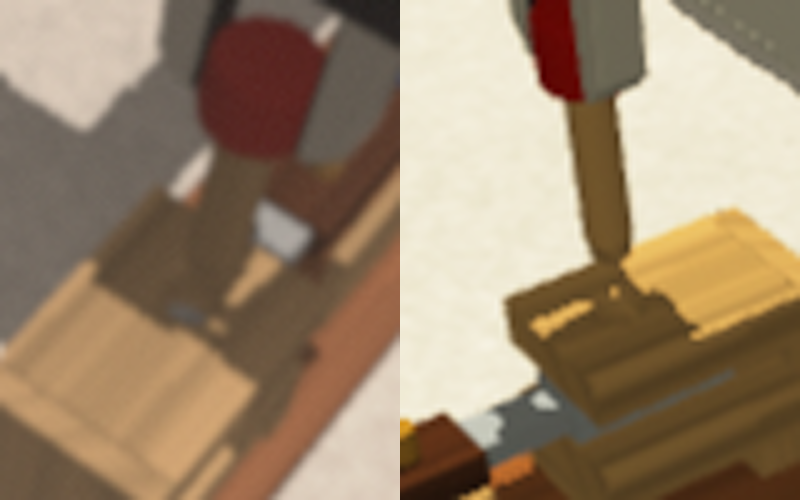

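The pin hangs upright above the fork hole. I'll start lowering it.

play_rows(increments="0 0 15 0 0.9;0 0 22 0 0.9;0 0 26 0 0.9;0 0 30 0 0.9;0 0 34 0 0.9;0 0 38 0 0.9;0 0 38 0 0.9;0 0 38 0 0.9")

```text
t: 11.6
tool_pos: [0.5468, 0.0161, 0.1477]
orientation: [-0.046, -3.14, 0.004]
force: [-0.7, -6.4, -0.7]
opening: 0.0332
gripper_force: 39.9
```

play_rows(increments="0 -2 0 0 0.9;0 -2 5 0 0.9;0 -2 10 0 0.9;0 -2 15 0 0.9;0 -2 20 0 0.9;0 -2 24 0 0.9;0 -2 24 0 0.9")

```text
t: 12.3
tool_pos: [0.5467, 0.0157, 0.1235]
orientation: [-0.045, -3.14, 0.0]
force: [-0.1, -3.3, -3.3]
opening: 0.0332
gripper_force: 39.9
```

play_rows(increments="0 -1 5 0 0.9;0 -1 10 0 0.9;0 -1 15 0 0.9;0 -1 20 0 0.9;0 -1 25 0 0.9;0 -1 29 0 0.9;0 -1 31 0 0.9;0 -1 31 0 0.9", force=55)

```text
t: 13.1
tool_pos: [0.5473, 0.0151, 0.0935]
orientation: [0.044, 3.141, 0.001]
force: [-0.7, 2.9, -0.2]
opening: 0.0328
gripper_force: 54.9
```

play_rows(increments="0 0 2 0 0.9;0 0 3 0 0.9;0 0 3 0 0.9")

```text
t: 13.4
tool_pos: [0.5477, 0.0151, 0.0933]
orientation: [0.044, 3.14, 0.001]
force: [-13.4, 4.3, 22.0]
opening: 0.0333
gripper_force: 55.0
```

play_rows(increments="0 0 0 0 0.9;0 0 0 0 -0.2;0 0 0 0 -0.2;0 0 0 0 -0.2;0 0 -40 0 -0.2;0 0 -60 0 -0.2;0 0 -60 0 1;0 0 -60 0 1;0 0 -60 0 1;0 0 -60 0 1;0 0 -60 0 1;0 0 -60 0 1;0 0 -40 0 1;0 0 -30 0 1;0 0 -26 0 1;0 0 -23 0 1;0 0 -21 0 1;0 0 -20 0 1;0 0 -20 0 1", force=20)

```text
t: 15.3
tool_pos: [0.5468, 0.015, 0.1162]
orientation: [-0.044, -3.14, 0.0]
force: [-27.2, 1.9, 45.8]
opening: 0.0002
gripper_force: 22.6
```

Contact at 0.116 with 46 N shows the head is fully home (88 + 28 mm). I'll retreat and check.

play_rows(increments="0 0 -5 0 1;0 0 -50 0 1;0 0 -90 0 1;50 0 -110 0 0;100 0 -110 0 0;100 0 -110 0 0")

```text
t: 15.9
tool_pos: [0.4428, 0.018, 0.2203]
orientation: [-0.044, -3.14, -0.0]
force: [1.6, 0.0, -0.8]
opening: 0.0199
gripper_force: 0.0
```

```bash
python3 - <<'E'
from h import *
show()
ims=[]
for cam in("scene","side"):
    im=robot.read_camera(cam)
    for n in("pin","pin_head","slide_grip","short_pin"): print(cam,n,[ (np.round(x["centre"],4),round(x["conf"],2)) for x in robot.landmark_of(cam,n)[:2]])
    u,v=proj(cam,[.548,.017,.09])[0].astype(int)
    ims.append(cv2.resize(im[v-60:v+60,u-80:u+80],None,fx=2.5,fy=2.5,interpolation=2))
cv2.imwrite("pics/s6.png",np.hstack(ims))
E
```

```text
t 15.9 tcp [0.4428 0.018  0.2203] R [[-1.0, 0.028, -0.002], [0.028, 1.0, 0.0], [0.002, 0.0, -1.0]] F [ 1.6  0.  -0.8] op 0.0199
scene pin [(array([0.483 , 0.0173, 0.0651]), 0.33)]
scene pin_head [(array([0.5526, 0.0165, 0.089 ]), 0.56)]
scene slide_grip [(array([ 0.4073, -0.2668,  0.0165]), 0.7), (array([0.3974, 0.0222, 0.0998]), 0.61)]
scene short_pin [(array([ 0.4055, -0.2653,  0.0108]), 0.85), (array([ 0.4515, -0.275 , -0.0039]), 0.31)]
side pin [(array([ 0.4046, -0.2673,  0.0127]), 0.49)]
side pin_head [(array([0.5454, 0.0118, 0.0855]), 0.58), (array([ 0.7396,  0.0507, -0.0035]), 0.29)]
side slide_grip [(array([0.3999, 0.0172, 0.0996]), 0.82)]
side short_pin [(array([ 0.4074, -0.2686,  0.0145]), 0.63)]
```

View pics/s6.png

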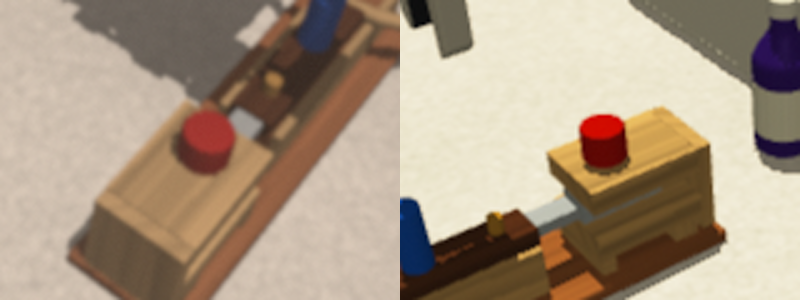

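The red head sits flat on the fork with the tongue inside, and the robot is clear of everything.

```bash
python3 -c "
from plant import robot
print(robot.close_job())"
```

```text
the job is handed in; nothing more can be done
None
```

The hoop arm is in the fork and locked by the long red-headed pin, pressed fully home with its head on the fork; everything is let go, I moved nothing else, and the job was handed in at about 16 s.

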